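Flip the stock tags of the vial bins

ROBOT

A 6-joint arm with a two-finger parallel gripper is mounted at the origin on the work surface. World frame = base frame: x ahead of the robot, y to its left, z up, the work surface at z = 0. Lengths are in mm, angles in rad, forces in N, time in s.
With the tool pointing down it reaches from about 375 to 975 mm from the base axis. Payload 3.8 kg.
Tool frame: the origin (TCP) lies between the finger pads; the fingertips stand 11 mm ahead of it and the grasp point (between the pads) lies 8 mm behind it (env.tcp_to_tips is the distance from the TCP to the fingertips, in mm); y points along the fingers, z is the direction in which the jaws open and shut, and the axes are right-handed (so a half turn about y gives the same grasp; the last joint's range is limited). The gripper opens to 85 mm and grips with 20 to 120 N. Pads are 22 mm wide; open, the fingers measure 114 mm over their backs; the gripper's body (76 mm by 85 mm) begins 54 mm behind the grasp point. The pads swing forward as they close: fully open they stand 13 mm farther back than shut.
Start: joints at [1.08, 0.264, 1.604, -0, 1.274, -0.037], TCP at [295.906, 606.677, 203.38] pointing down, gripper open.
Joint ranges: [-2.63, 2.63], [-0.94, 2.18], [0.31, 2.57], [-1.31, 4.45], [0, 2.66], [-2.55, 2.55]. Speed limits (rad/s): [2.57, 2.57, 3.14, 3.14, 3.14, 3.14].

INTERFACE

Orientations are given as a rotation vector (axis times angle).
In Python, from station import env gives the robot as it stands.
- The arm moves only by the shell command python3 -m creep 'ROWS'. ROWS is JSON, a list of rows, each an object with "travel": the shift along the tool's x, y, z in mm, a list of three; "rot": the turn, a rotation vector about the tool's x, y, z in degrees, a list of three; "grip": the closure in counts, from 0 (fully open) to 255 (shut). A call has exactly 10 rows; each row is the pose to reach, as a shift and turn from the pose measured when the call began, along the tool's axes at that moment; what a row does not reach only later rows make up. A row lasts 1/10 s, in which the tool goes at most 50 mm and 8.59 degrees, less where a joint would pass 70% of its speed; a pose out of reach is approached as far as the arm can. A call with a gripper value outside its range is refused whole. The fingers move at their own pace and stop on an object; the grip force is fixed at half the most. Time passes only in rows, so rows that repeat a pose let the fingers close, or fill a call up. It gives the time, the measured TCP pose, the force and the opening at its end, in the units of the state.
- env.observe(): the state, without advancing time (a new reading comes with each control period).
- env.capture(name): name is "side" or "top" or "wrist"; returns a dict with "frame" (400x640x3 uint8, blue, green, red), "vertical_fov" (degrees; the focal length in pixels is half the picture's height over the tangent of half this angle, whatever the lens; pixels are square), "cx", "cy" (the principal point, pixels), "k1" (the pictures are not rectified: a ray, as slopes to the right and down, at radius r is drawn at 1 + k1 r^2 times it, then the intrinsics apply), "extrinsics" (4x4, takes a point from camera to world coordinates). Camera axes: x right, y up, looking along -z (the intrinsics and any distortion apply to the point x, -y, -z); pixel columns grow to the right and rows downward; lengths in mm; the calibration is good to about 2 mm. A picture is of the moment at which its call begins. There is no depth.
- env.sign_off(): hands the job in, once; it reports no verdict.
Trained networks look in a picture, given as the dict that the camera call returned (one of the last four; its "shot" number tells which), for a name from the list of things; names that differ only in an ending like _2 or _b are one class to them, and where a whole thing is asked for, a point or a joint stands for the part that bears it (a point fixed in the world has none). Each returns a list of dicts, best first, with "score" (0 to 1); they miss things now and then, are a little off and sometimes report something else, mostly with a low value. They report only what shows in the picture. A call takes as long as a camera call.
- env.spot_in(picture, label): "xy" ([column, row] in pixels, amid what is visible of it).
The state is a dict: "time_s": time; "joint_positions": joint angles; "qd": joint speeds; "tau": joint torques, N m; "eef_pos": TCP position; "eef_rot": TCP orientation; "contact_force": force on the tool from outside, world axes, zero at the start; "ft_torque": the same for the moment, N m; "gripper_width": finger opening in mm.
Only numpy, scipy, OpenCV 4.12 (cv2) and the standard library are available. Lean on these libraries where they do the work, as an engineer would, in place of code of your own. Each camera call takes 0.05 s, during which the arm holds its last target.

TASK

Each bin of vials on the stock board has its own hinged tag straight across from it, green on one face and red on the other. Push the wrong tags over gently with a fingertip so that only the full bins show green face up and the others show red; leave the tags that are already right as they are, and do not shift or lift the bins or anything else on the bench.

Things in the scene. Friction and masses are not known exactly. Their poses are not given: they have to be found in the camera images.
- board: flat light-grey stock board fixed on the bench, 260 x 540 x 12 mm (x, y, z), perhaps turned a little; origin at the centre of its underside. Four places lie along its y (-195, -65, +65, +195 mm): in each a vial bin stands on the robot's side (x about -70 mm) and its own tag straight across on the far side (x = +60 mm, 130 mm from the bin)
- tags_p: the fixed black hinge blocks of tag_a and tag_b, with those tags; origin on the board's top under the hinge of the first, the second stands 260 mm along +y. Each block: 76 x 22 mm (x, y), 12 mm high, two ears 8 x 14 mm at x = +-34 mm rising to 28 mm above the board: a finger passing over the hinge must stay higher
- tags_q: the fixed black hinge blocks of tag_c and tag_d, with those tags; origin on the board's top under the hinge of the first, the second stands 260 mm along +y. Each block: 76 x 22 mm (x, y), 12 mm high, two ears 8 x 14 mm at x = +-34 mm rising to 28 mm above the board: a finger passing over the hinge must stay higher
- tag_a (a joint): angle (rad) of a two-faced tag, a plate 56 mm wide (along the hinge, the board's x), 55 mm high from the hinge, 4 mm thick, about 30 g. 0 = upright; past upright it falls over by itself to a stop at +-0.65. Positive: leans to the board's -y (robot's right), GREEN face up. Negative: leans to +y (robot's left), RED face up
- tag_a_hinge (a point): middle of that tag's hinge line, fixed, 22 mm above the board's top (34 mm above the bench); axes as the board's. At rest the tag's free top edge stands 44 mm above the hinge and 33 mm to its side; edges of neighbours leaning towards each other are about 60 mm apart. Well under 1 N pushes a tag over
- tag_b (a joint): angle (rad) of a two-faced tag, a plate 56 mm wide (along the hinge, the board's x), 55 mm high from the hinge, 4 mm thick, about 30 g. 0 = upright; past upright it falls over by itself to a stop at +-0.65. Positive: leans to the board's -y (robot's right), GREEN face up. Negative: leans to +y (robot's left), RED face up
- tag_b_hinge (a point): middle of that tag's hinge line, fixed, 22 mm above the board's top (34 mm above the bench); axes as the board's. At rest the tag's free top edge stands 44 mm above the hinge and 33 mm to its side; edges of neighbours leaning towards each other are about 60 mm apart. Well under 1 N pushes a tag over
- tag_c (a joint): angle (rad) of a two-faced tag, a plate 56 mm wide (along the hinge, the board's x), 55 mm high from the hinge, 4 mm thick, about 30 g. 0 = upright; past upright it falls over by itself to a stop at +-0.65. Positive: leans to the board's -y (robot's right), GREEN face up. Negative: leans to +y (robot's left), RED face up
- tag_c_hinge (a point): middle of that tag's hinge line, fixed, 22 mm above the board's top (34 mm above the bench); axes as the board's. At rest the tag's free top edge stands 44 mm above the hinge and 33 mm to its side; edges of neighbours leaning towards each other are about 60 mm apart. Well under 1 N pushes a tag over
- tag_d (a joint): angle (rad) of a two-faced tag, a plate 56 mm wide (along the hinge, the board's x), 55 mm high from the hinge, 4 mm thick, about 30 g. 0 = upright; past upright it falls over by itself to a stop at +-0.65. Positive: leans to the board's -y (robot's right), GREEN face up. Negative: leans to +y (robot's left), RED face up
- tag_d_hinge (a point): middle of that tag's hinge line, fixed, 22 mm above the board's top (34 mm above the bench); axes as the board's. At rest the tag's free top edge stands 44 mm above the hinge and 33 mm to its side; edges of neighbours leaning towards each other are about 60 mm apart. Well under 1 N pushes a tag over
- rack_full_a: FULL bin: blue open bin with all six amber vials with white caps standing in it, in 2 x 3, fixed to it and rising to 46 mm above the board; outside 64 x 90 x 26 mm (x, y, z), loose, 250 g, origin at the centre of its underside, on the board's top.
- rack_full_b: FULL bin: blue open bin with all six amber vials with white caps standing in it, in 2 x 3, fixed to it and rising to 46 mm above the board; outside 64 x 90 x 26 mm (x, y, z), loose, 250 g, origin at the centre of its underside, on the board's top.
- rack_low: NOT full: the same blue bin with only two amber vials left at one end (to 46 mm above the board); outside 64 x 90 x 26 mm (x, y, z), loose, 250 g, origin at the centre of its underside, on the board's top.
- rack_empty: NOT full: the same blue bin, empty; outside 64 x 90 x 26 mm (x, y, z), loose, 250 g, origin at the centre of its underside, on the board's top.
- spare_vial: bystander: one loose capped amber vial, 21 mm across, 42 mm high, standing on the board between the bins and the tags; origin at its foot
- stopper: bystander: white stopper, 24 mm across, 30 mm high, standing on the board between the bins and the tags; origin at its foot
- beaker: bystander: glass beaker, 72 mm across, 95 mm high, on the bench; origin at its foot
- wash_bottle: bystander: white bottle with red cap, 64 mm across, 150 mm high, on the bench; origin at its foot
- spatula: bystander: thin steel weighing spatula, 120 x 12 x 5 mm, lying on the board along its far edge; origin at the middle of its underside

How it is judged:
By the outcome, as a careful person would: the job done as asked, in the order asked, and still so for the second after the job is handed in, with the robot touching nothing.
It also fails if it takes over 38 s, if anything falls off the work surface, if the arm or the gripper's body presses on something with over 40 N, if the wrist force passes 120 N, or if a joint passes its speed limit or range.

## Working session

There is one attempt and no reset: what is moved stays moved. The work goes in short steps, Python scripts to look and compute and a shell command to move; the robot and the scene stay as the last step left them, time stands still between calls to the robot, and variables do not carry over. Pictures are saved under pics/ and viewed, and the job is handed in when it is done.

```bash
mkdir -p pics; ls
python3 - <<'E'
from station import env
import cv2,pickle,numpy as np
s=env.observe();print({k:np.round(v,3) for k,v in s.items()})
for n in("top","side"):
    p=env.capture(n);cv2.imwrite(f"pics/{n}0.png",p["frame"]);pickle.dump(p,open(f"{n}0.pkl","wb"))
    print(n,p["vertical_fov"],p["cx"],p["cy"],p["k1"],np.round(p["extrinsics"],3).tolist())
    for l in("tag_a","tag_a_hinge","rack_full_a","rack_low","rack_empty","spare_vial","stopper"):
        print(l,[(np.round(d["xy"]).tolist(),round(d["score"],2)) for d in env.spot_in(p,l)])
E
```

```text
pics
{'time_s': np.float64(0.0), 'joint_positions': array([ 1.08 ,  0.265,  1.605,  0.   ,  1.274, -0.037]), 'qd': array([ 0.002, -0.001,  0.001, -0.001, -0.   , -0.   ]), 'tau': array([ 1.0000e-03, -5.1514e+01, -3.6731e+01,  0.0000e+00,  1.3000e-02,
        0.0000e+00]), 'eef_pos': array([295.509, 605.988, 202.058]), 'eef_rot': array([-1.544,  0.356, -0.355]), 'contact_force': array([-0.433, -0.509,  0.468]), 'ft_torque': array([0.046, 0.049, 0.002]), 'gripper_width': np.float64(85.472)}
top 57.752692622036236 318.8547432338275 204.34903809254163 -0.017550268345218313 [[-0.016, 0.989, -0.149, 381.627], [-1.0, -0.015, 0.008, -0.162], [0.006, 0.149, 0.989, 1211.691], [0.0, 0.0, 0.0, 1.0]]
tag_a [([248.0, 204.0], 0.81), ([302.0, 198.0], 0.73), ([377.0, 185.0], 0.62), ([331.0, 191.0], 0.58)]
tag_a_hinge [([368.0, 193.0], 0.95), ([263.0, 244.0], 0.53)]
rack_full_a [([342.0, 229.0], 0.86), ([304.0, 238.0], 0.61)]
rack_low [([379.0, 226.0], 0.89), ([378.0, 184.0], 0.68)]
rack_empty [([266.0, 247.0], 0.74)]
spare_vial [([371.0, 191.0], 0.5), ([352.0, 212.0], 0.48)]
stopper [([262.0, 220.0], 0.39)]
side 52.1112137507982 317.62935714089656 194.70413080508166 -0.06353958977542204 [[0.833, 0.282, -0.475, -12.805], [-0.553, 0.444, -0.706, -802.454], [0.012, 0.851, 0.526, 662.247], [0.0, 0.0, 0.0, 1.0]]
tag_a [([289.0, 164.0], 0.85), ([348.0, 199.0], 0.72), ([327.0, 183.0], 0.64), ([390.0, 225.0], 0.56), ([328.0, 196.0], 0.54)]
tag_a_hinge [([353.0, 250.0], 0.6), ([329.0, 194.0], 0.57), ([282.0, 183.0], 0.38)]
rack_full_a [([318.0, 228.0], 0.83), ([284.0, 207.0], 0.64), ([377.0, 232.0], 0.23)]
rack_low [([352.0, 251.0], 0.66)]
rack_empty [([256.0, 191.0], 0.92)]
spare_vial [([348.0, 224.0], 0.51)]
stopper [([281.0, 183.0], 0.52)]
```

Run:
```python
import cv2
a=cv2.imread("pics/top0.png");b=cv2.imread("pics/side0.png")
cv2.imwrite("pics/top0c.png",cv2.resize(a[150:280,220:420],None,fx=4,fy=4,interpolation=2))
cv2.imwrite("pics/side0c.png",cv2.resize(b[130:280,220:420],None,fx=4,fy=4,interpolation=2))
```

```text
(no output)
```

View pics/top0.png

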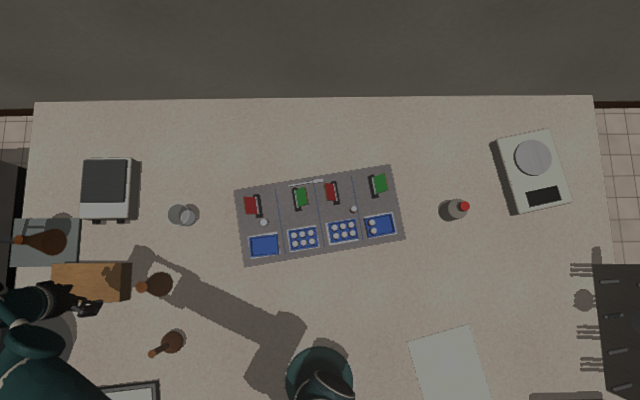

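View pics/top0c.png

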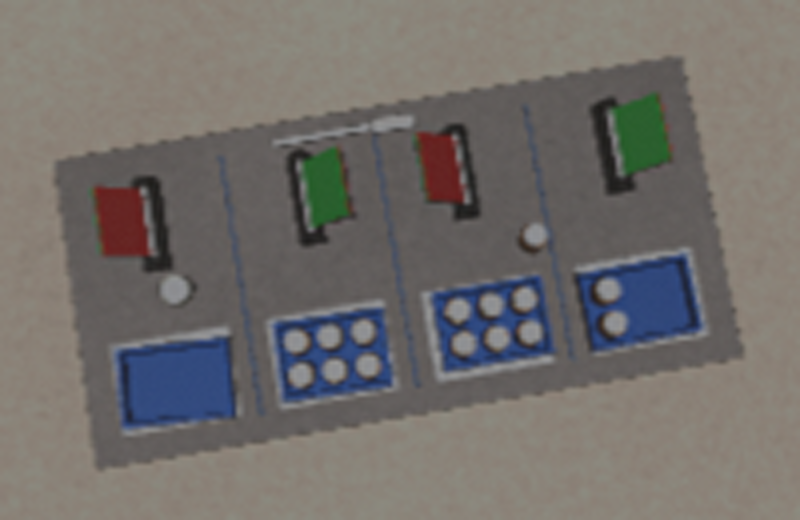

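View pics/side0c.png

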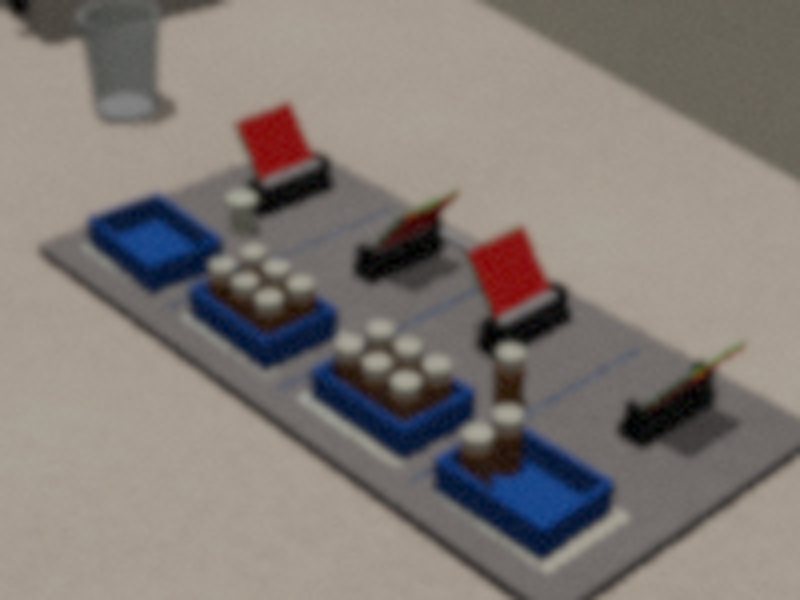

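The bins, from the robot's left, are empty, full, full and low, and their tags show red, green, red and green. So the third tag (board y −65) has to go to green, and the fourth (−195) to red. Next I'll fit the board pose.

```bash
cat > h.py <<'E'
import numpy as np,cv2,pickle
from scipy.spatial.transform import Rotation as R
from scipy.optimize import least_squares
def K(p):
    h,w=p["frame"].shape[:2];f=h/2/np.tan(np.radians(p["vertical_fov"])/2)
    return f
def proj(p,X):
    T=np.linalg.inv(p["extrinsics"]);X=np.atleast_2d(X);c=X@T[:3,:3].T+T[:3,3]
    a=c[:,0]/-c[:,2];b=-c[:,1]/-c[:,2];s=1+p["k1"]*(a*a+b*b);f=K(p)
    return np.c_[p["cx"]+f*a*s,p["cy"]+f*b*s]
def unproj(p,uv,z):
    f=K(p);d=np.array([(uv[0]-p["cx"])/f,(uv[1]-p["cy"])/f]);m=d.copy()
    for _ in range(10): m=d/(1+p["k1"]*(m@m))
    E=np.array(p["extrinsics"]);r=E[:3,:3]@[m[0],-m[1],-1];o=E[:3,3]
    return o+r*(z-o[2])/r[2]
def board(q,P): # board coords -> world
    c,s=np.cos(q[2]),np.sin(q[2]);P=np.atleast_2d(P).astype(float)
    return np.c_[q[0]+c*P[:,0]-s*P[:,1],q[1]+s*P[:,0]+c*P[:,1],P[:,2]]
E
python3 - <<'E'
from h import *
t=pickle.load(open("top0.pkl","rb"));s=pickle.load(open("side0.pkl","rb"))
C=np.array([[130,270,12],[130,-270,12],[-130,-270,12],[-130,270,12]])
ct=np.array([(55,160),(682,57),(743,355),(97,468)])/4+[220,150]
for u in ct: print(unproj(t,u,12).round(1))
r=lambda q:(proj(t,board(q,C))-ct).ravel()
o=least_squares(r,[500,0,0]);q=o.x;print(q,o.fun.round(1))
np.save("q.npy",q)
# overlay
pts=list(C)
for y in(-195,-65,65,195): pts+=[[60,y,34],[60,y,40]]
for L,l in((-195,-1),(-65,1),(65,-1),(195,1)):
    for x in(-28,28): pts+=[[60+x,L+33*l,78]]
W=board(q,pts);print(board(q,[[60,y,34] for y in(-195,-65,65,195)]).round(1))
for n,p,(r0,r1,c0,c1) in(("top",t,(150,280,220,420)),("side",s,(130,280,220,420))):
    im=cv2.resize(p["frame"][r0:r1,c0:c1],None,fx=4,fy=4,interpolation=2)
    for u in proj(p,W): cv2.circle(im,tuple(int(v) for v in (u-[c0,r0])*4+2),3,(255,0,255),-1)
    cv2.imwrite(f"pics/{n}0o.png",im)
from station import env
st=env.observe();M=R.from_rotvec(st["eef_rot"]).as_matrix();print(M.round(3),st["eef_pos"],st["time_s"],env.tcp_to_tips)
E
```

```text
[615.3 275.3  12. ]
[ 696.7 -256.6   12. ]
[ 442.8 -295.7   12. ]
[359.3 236.4  12. ]
[ 5.28600370e+02 -1.01457703e+01  1.53536551e-01] [-0.4 -0.1  0.1 -0.5  0.4  0.4 -0.1  0.1]
[[ 617.7 -193.7   34. ]
 [ 597.8  -65.2   34. ]
 [ 578.    63.3   34. ]
 [ 558.1  191.7   34. ]]
[[ 0.899  0.     0.438]
 [-0.438  0.     0.899]
 [ 0.    -1.     0.   ]] [295.92838964 606.69380162 203.42375072] 0.8 11.0
```

View pics/top0o.png

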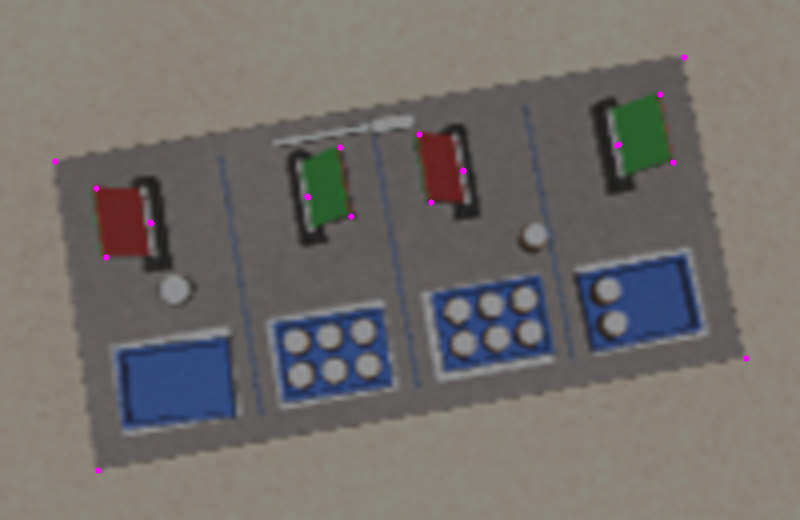

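View pics/side0o.png

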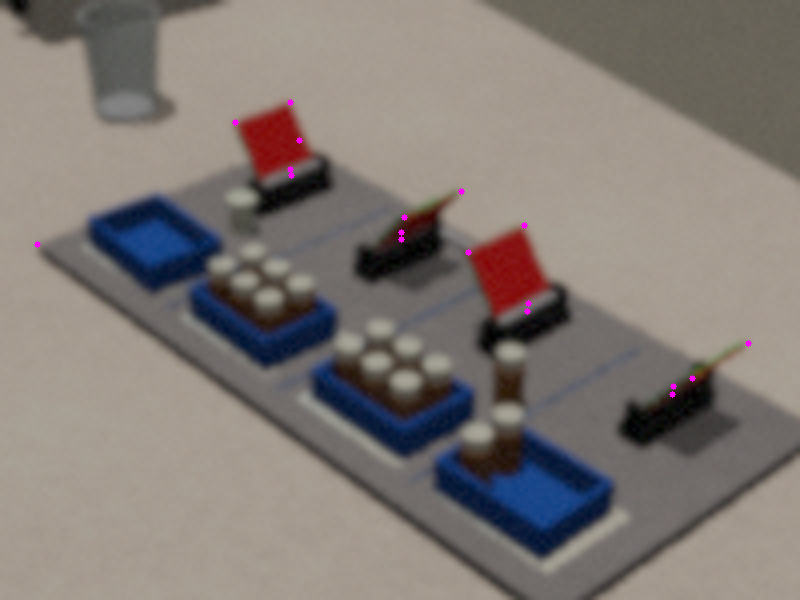

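The fit matches both pictures: the dots land on the tags' free edges and hinges. Now I'll go to the gap between places 2 and 3, shutting the gripper and turning it by 55°.

```bash
python3 -m creep '[{"travel":[37,0,-29],"rot":[0,5.5,0],"grip":255},{"travel":[74,0,-58],"rot":[0,11,0],"grip":255},{"travel":[111,0,-88],"rot":[0,16.5,0],"grip":255},{"travel":[148,0,-117],"rot":[0,22,0],"grip":255},{"travel":[185,0,-146],"rot":[0,27.5,0],"grip":255},{"travel":[222,0,-176],"rot":[0,33,0],"grip":255},{"travel":[259,0,-205],"rot":[0,38.5,0],"grip":255},{"travel":[296,0,-234],"rot":[0,44,0],"grip":255},{"travel":[333,0,-263],"rot":[0,49.5,0],"grip":255},{"travel":[370,0,-293],"rot":[0,55.2,0],"grip":255}]'
cat >> h.py <<'E'
def go(b,z):
    from station import env
    q=np.load("q.npy");st=env.observe();M=R.from_rotvec(st["eef_rot"]).as_matrix()
    w=board(q,[[*b,z]])[0]
    B=board([0,0,q[2]],np.eye(3)).T
    cur=B.T@(st["eef_pos"]-[q[0],q[1],0])
    print("t",st["time_s"],"tcp in board",cur.round(1),"tool travel",(M.T@(w-st["eef_pos"])).round(1),"toolaxes in board\n",(B.T@M).round(3),"rot deg",np.degrees(R.from_matrix(M.T@B@np.array([[0,0,1],[-1,0,0],[0,-1,0]])).as_rotvec()).round(2),"w",st["gripper_width"],st["contact_force"].round(2))
E
python3 -c "
from h import *;go((60,0),203)"
```

```text
time_s: 1.8
eef_pos: [500.7, 179.5, 203.8]
eef_rot: [-1.275, 1.098, -1.098]
contact_force: [0.8, 0.6, -0.0]
gripper_width: 0.1
t 1.8 tcp in board [  1.4 191.6 203.8] tool travel [191.4   0.9  59.3] toolaxes in board
 [[-0.004  0.001  1.   ]
 [-1.     0.    -0.004]
 [-0.    -1.     0.001]] rot deg [-0.07 -0.22 -0.02] w 0.06763259684173116 [ 0.8   0.56 -0.04]
```

```bash
python3 -m creep '[{"travel":[40,0,15],"rot":[0,0,0],"grip":255},{"travel":[80,0,30],"rot":[0,0,0],"grip":255},{"travel":[120,0,45],"rot":[0,0,0],"grip":255},{"travel":[150,0,55],"rot":[0,0,0],"grip":255},{"travel":[175,0,59],"rot":[0,0,0],"grip":255},{"travel":[191,0,59],"rot":[0,0,0],"grip":255},{"travel":[191,20,59],"rot":[0,0,0],"grip":255},{"travel":[191,40,59],"rot":[0,0,0],"grip":255},{"travel":[191,50,59],"rot":[0,0,0],"grip":255},{"travel":[191,50,59],"rot":[0,0,0],"grip":255}]'
python3 - <<'E'
from h import *
go((60,0),72)
from station import env
q=np.load("q.npy")
for n in("side","wrist"):
    p=env.capture(n);im=p["frame"]
    if n=="side": im=cv2.resize(im[100:280,250:450],None,fx=3,fy=3,interpolation=2)
    cv2.imwrite(f"pics/{n}1.png",im)
E
```

```text
time_s: 2.8
eef_pos: [585.8, -0.2, 151.9]
eef_rot: [-1.278, 1.1, -1.096]
contact_force: [-0.5, 0.1, 1.1]
gripper_width: 0.1
t 2.8 tcp in board [ 58.    1.1 151.9] tool travel [ 1.2 79.9  2.2] toolaxes in board
 [[-0.003 -0.003  1.   ]
 [-1.     0.001 -0.003]
 [-0.001 -1.    -0.003]] rot deg [ 0.16 -0.19 -0.07] w 0.14565538909307835 [-0.52  0.07  1.12]
```

View pics/side1.png

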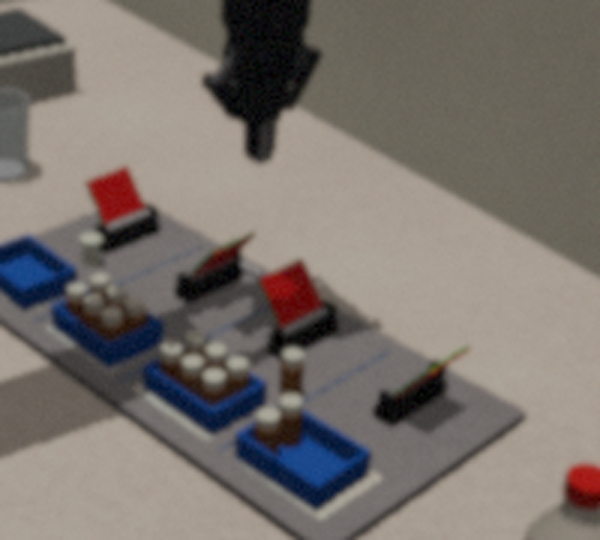

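View pics/wrist1.png

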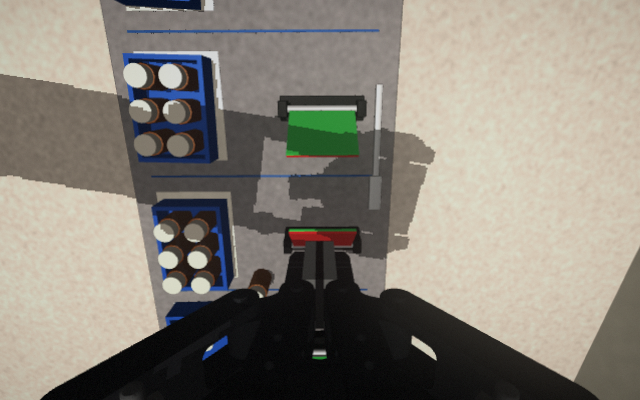

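The finger stands clear in the middle of the gap, between the red tag 3 and the green tag 2. I'll go down, then push slowly toward −y (tool +x).

```bash
python3 -m creep '[{"travel":[1,15,1],"rot":[0,0,0],"grip":255},{"travel":[1,30,2],"rot":[0,0,0],"grip":255},{"travel":[1,45,2],"rot":[0,0,0],"grip":255},{"travel":[1,60,2],"rot":[0,0,0],"grip":255},{"travel":[1,72,2],"rot":[0,0,0],"grip":255},{"travel":[1,80,2],"rot":[0,0,0],"grip":255},{"travel":[1,80,2],"rot":[0,0,0],"grip":255},{"travel":[5,80,2],"rot":[0,0,0],"grip":255},{"travel":[9,80,2],"rot":[0,0,0],"grip":255},{"travel":[12,80,2],"rot":[0,0,0],"grip":255}]'
python3 - <<'E'
from h import *
go((60,-67),72)
E
```

```text
time_s: 3.9
eef_pos: [592.5, -12.3, 75.3]
eef_rot: [-1.274, 1.096, -1.099]
contact_force: [-0.1, -0.7, 0.2]
gripper_width: 0.2
t 3.9 tcp in board [ 62.8 -11.9  75.3] tool travel [55.2  3.3 -2.6] toolaxes in board
 [[-0.003  0.003  1.   ]
 [-1.    -0.    -0.003]
 [ 0.    -1.     0.003]] rot deg [-0.18 -0.2   0.01] w 0.20271684840614773 [-0.11 -0.7   0.22]
```

```bash
python3 -m creep '[{"travel":[5,3,-2],"rot":[0,0,0],"grip":255},{"travel":[11,3,-2],"rot":[0,0,0],"grip":255},{"travel":[17,3,-2],"rot":[0,0,0],"grip":255},{"travel":[23,3,-2],"rot":[0,0,0],"grip":255},{"travel":[29,3,-2],"rot":[0,0,0],"grip":255},{"travel":[35,3,-2],"rot":[0,0,0],"grip":255},{"travel":[41,3,-2],"rot":[0,0,0],"grip":255},{"travel":[47,3,-2],"rot":[0,0,0],"grip":255},{"travel":[52,3,-2],"rot":[0,0,0],"grip":255},{"travel":[56,3,-2],"rot":[0,0,0],"grip":255}]'
python3 - <<'E'
from h import *
go((60,-35),160)
from station import env
p=env.capture("side");cv2.imwrite("pics/side2.png",cv2.resize(p["frame"][100:280,250:450],None,fx=3,fy=3,interpolation=2))
E
```

```text
time_s: 4.9
eef_pos: [598.9, -68.4, 72.3]
eef_rot: [-1.274, 1.096, -1.1]
contact_force: [-0.6, 0.3, -0.6]
gripper_width: -0.2
t 4.9 tcp in board [ 60.6 -68.4  72.3] tool travel [-33.3 -87.7  -0.4] toolaxes in board
 [[-0.004  0.003  1.   ]
 [-1.    -0.    -0.004]
 [ 0.    -1.     0.003]] rot deg [-0.18 -0.21  0.01] w -0.19864292302487938 [-0.59  0.28 -0.55]
```

View pics/side2.png

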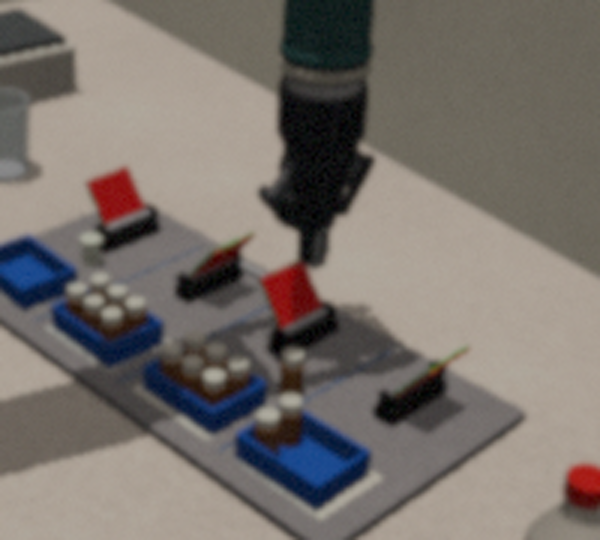

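Run:
```python
from h import *
from station import env
q=np.load("q.npy");st=env.observe();print(st["time_s"],st["eef_pos"],st["contact_force"])
p=env.capture("side");cv2.imwrite("pics/side3.png",cv2.resize(p["frame"][100:280,250:450],None,fx=3,fy=3,interpolation=2))
M=R.from_rotvec(st["eef_rot"]).as_matrix()
print((proj(p,[st["eef_pos"]+M@[0,11,0]])-[250,100])*3)
print((proj(p,board(q,[[60,y,64] for y in (0,-20,-40)]))-[250,100])*3)
p=env.capture("top");cv2.imwrite("pics/top3.png",cv2.resize(p["frame"][150:280,220:420],None,fx=4,fy=4,interpolation=2))
p=env.capture("wrist");cv2.imwrite("pics/wrist3.png",p["frame"])
```

```text
4.95 [599.0458778  -68.88350731  72.31541785] [-0.18662365  0.16159882 -0.98973251]
[[309.43791965 298.45374932]]
[[256.41867238 267.15610396]
 [271.32853197 275.38427058]
 [286.56086871 283.79157688]]
```

View pics/side3.png

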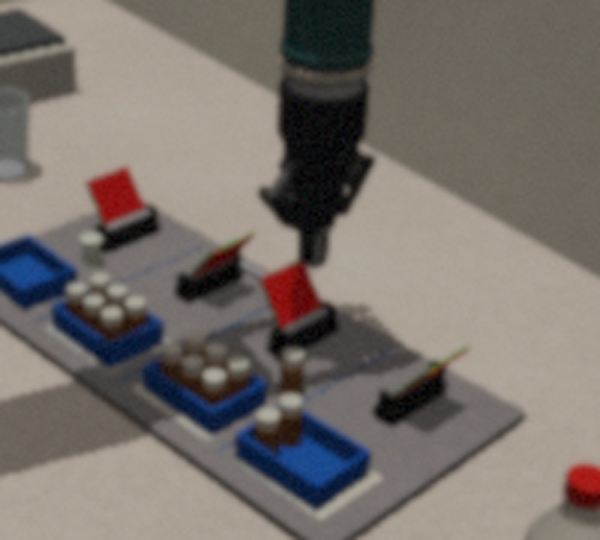

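View pics/top3.png

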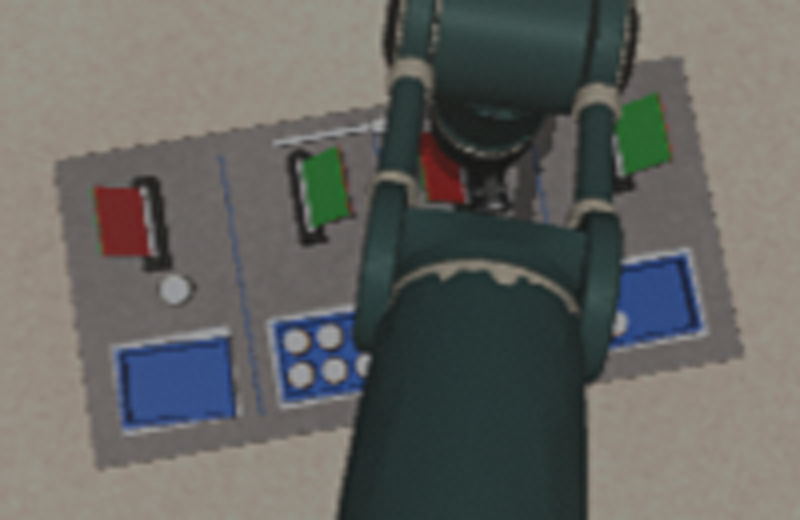

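View pics/wrist3.png

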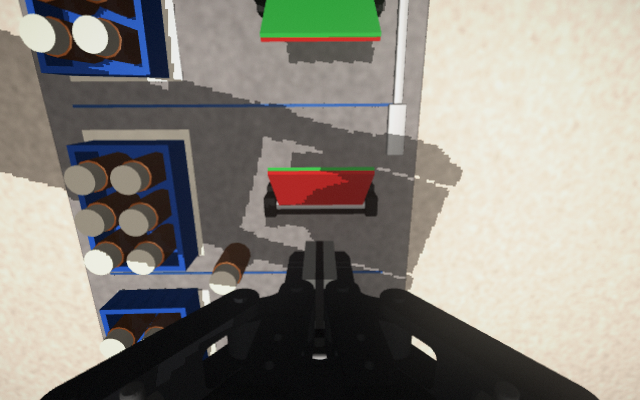

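The finger has passed over the tag without touching it, and its tip shows about 12 px higher than the reported pose implies. I'll measure that offset.

Run:
```python
from h import *
from station import env
q=np.load("q.npy")
p=env.capture("side");st=env.observe()
print(st["time_s"],st["eef_pos"].round(1),st["joint_positions"].round(3))
f=p["frame"];cv2.imwrite("pics/side4.png",cv2.resize(f[90:210,300:420],None,fx=5,fy=5,interpolation=2))
w=env.capture("wrist");print("wristcam",np.round(w["extrinsics"],3).tolist())
M=R.from_rotvec(st["eef_rot"]).as_matrix()
P=st["eef_pos"]
for d in(11,0,-8,-30,-62,-100): print(d,(proj(p,[P+M@[0,d,0]])).round(1),proj(w,[P+M@[0,d,0]]).round(1))
# tip position assuming in vertical line: z for observed pixel
print("side1 pred",(proj(p,[[585.8,-.2,140.9]])-[250,100])*3,"seen 260,158")
for y in(-65,65): print(y,proj(w,board(q,[[60,y,34],[32,y+np.sign(-y)*33,78],[88,y-np.sign(y)*33,78]])).round(0).tolist())
```

```text
5.15 [598.8 -67.8  72.3] [-1.550e-01  2.400e-01  1.890e+00  1.000e-03  1.009e+00 -3.050e-01]
wristcam [[0.989, -0.143, -0.046, 587.504], [0.15, 0.944, 0.293, 7.433], [0.002, -0.296, 0.955, 242.896], [0.0, 0.0, 0.0, 1.0]]
11 [[352.8 199.4]] [[318.4 227.9]]
0 [[353.1 196. ]] [[318.4 235.3]]
-8 [[353.2 193.5]] [[318.3 241.2]]
-30 [[353.7 186.5]] [[318.2 260.5]]
-62 [[354.3 176.2]] [[317.8 300. ]]
-100 [[355.1 163.5]] [[317.1 381.9]]
side1 pred [[256.95426852 195.46742109]] seen 260,158
-65 [[318.0, 209.0], [264.0, 178.0], [370.0, 177.0]]
65 [[317.0, -7.0], [257.0, 45.0], [376.0, 44.0]]
```

View pics/side4.png

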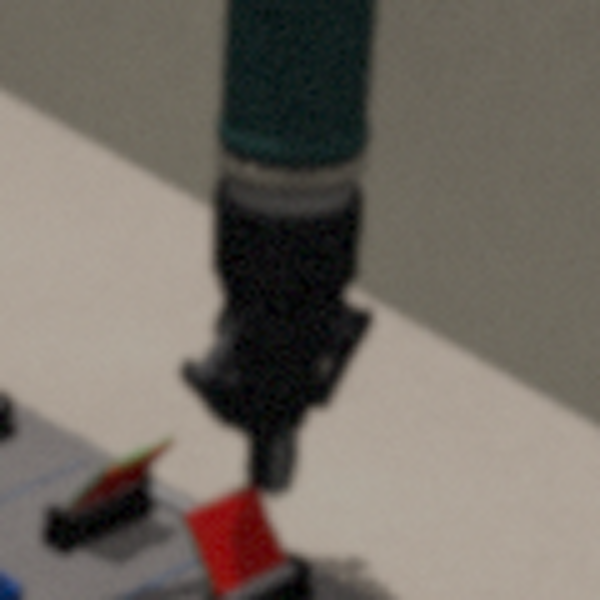

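The side view puts the true fingertip about 36 mm above where the state says, and all three cameras agree: tip z is about 97 against the reported 61. I'll back up over the gap, go lower there (safe under either reading), and check again before pushing.

```bash
python3 -m creep '[{"travel":[0,-10,0],"rot":[0,0,0],"grip":255},{"travel":[-15,-12,0],"rot":[0,0,0],"grip":255},{"travel":[-35,-12,0],"rot":[0,0,0],"grip":255},{"travel":[-55,-12,0],"rot":[0,0,0],"grip":255},{"travel":[-68,-12,0],"rot":[0,0,0],"grip":255},{"travel":[-68,0,0],"rot":[0,0,0],"grip":255},{"travel":[-68,12,0],"rot":[0,0,0],"grip":255},{"travel":[-68,24,0],"rot":[0,0,0],"grip":255},{"travel":[-68,31,0],"rot":[0,0,0],"grip":255},{"travel":[-68,31,0],"rot":[0,0,0],"grip":255}]'
python3 - <<'E'
from h import *
from station import env
go((60,-67),41)
q=np.load("q.npy")
p=env.capture("side");st=env.observe();P=st["eef_pos"]
f=p["frame"];cv2.imwrite("pics/side5.png",cv2.resize(f[90:250,270:420],None,fx=4,fy=4,interpolation=2))
w=env.capture("wrist");cv2.imwrite("pics/wrist5.png",w["frame"])
for d in(11,-8,-25): print(d,((proj(p,[P-[0,0,d]])-[270,90])*4).round(0),proj(w,[P-[0,0,d]]).round(0),proj(w,[P-[0,-11,d]]).round(0))
E
```

```text
time_s: 6.2
eef_pos: [586.9, -1.1, 38.8]
eef_rot: [-1.276, 1.099, -1.098]
contact_force: [-0.5, -0.1, 0.3]
gripper_width: 0.2
t 6.2 tcp in board [59.   0.1 38.8] tool travel [67.1 -2.2  1.2] toolaxes in board
 [[-0.004 -0.001  1.   ]
 [-1.     0.001 -0.004]
 [-0.001 -1.    -0.001]] rot deg [ 0.06 -0.24 -0.04] w 0.16955085727460895 [-0.48 -0.14  0.26]
11 [[260. 438.]] [[318. 228.]] [[321. 211.]]
-8 [[261. 416.]] [[318. 241.]] [[321. 223.]]
-25 [[262. 395.]] [[318. 256.]] [[322. 236.]]
```

View pics/side5.png

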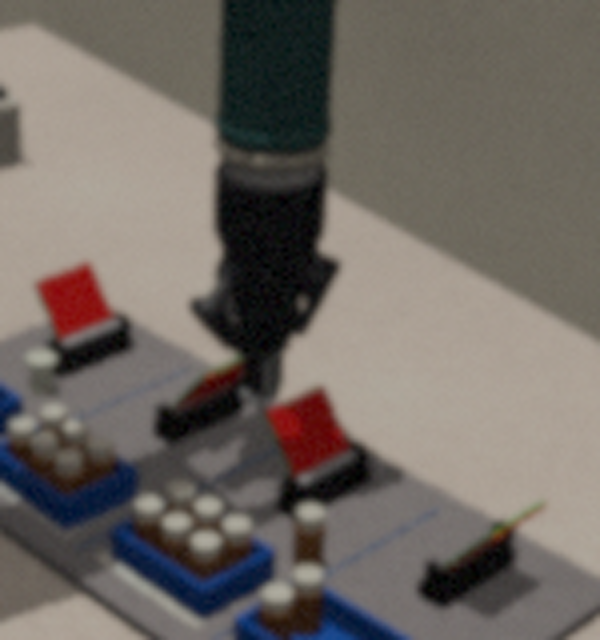

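View pics/wrist5.png

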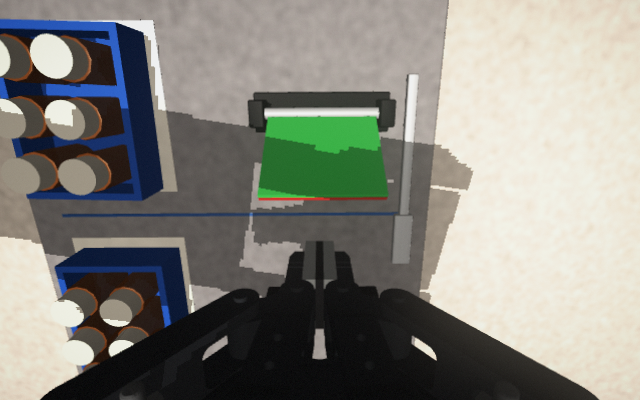

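The tip now shows at about (262,397), so its z is about 65. It sits in the middle of the gap, below tag 3's free edge (78). Next is the slow push.

```bash
python3 -m creep '[{"travel":[10,0,1],"rot":[0,0,0],"grip":255},{"travel":[17,0,1],"rot":[0,0,0],"grip":255},{"travel":[23,0,1],"rot":[0,0,0],"grip":255},{"travel":[29,0,1],"rot":[0,0,0],"grip":255},{"travel":[35,0,1],"rot":[0,0,0],"grip":255},{"travel":[41,0,1],"rot":[0,0,0],"grip":255},{"travel":[47,0,1],"rot":[0,0,0],"grip":255},{"travel":[53,0,1],"rot":[0,0,0],"grip":255},{"travel":[59,0,1],"rot":[0,0,0],"grip":255},{"travel":[64,0,1],"rot":[0,0,0],"grip":255}]'
python3 - <<'E'
from h import *
from station import env
go((60,-67),41)
p=env.capture("side")
f=p["frame"];cv2.imwrite("pics/side6.png",cv2.resize(f[90:250,270:420],None,fx=4,fy=4,interpolation=2))
E
```

```text
time_s: 7.3
eef_pos: [599.1, -64.7, 40.7]
eef_rot: [-1.274, 1.097, -1.099]
contact_force: [-0.2, 0.3, -0.7]
gripper_width: -0.0
t 7.3 tcp in board [ 61.3 -64.6  40.7] tool travel [ 2.4 -0.3 -1.3] toolaxes in board
 [[-0.004  0.002  1.   ]
 [-1.     0.    -0.004]
 [-0.    -1.     0.002]] rot deg [-0.12 -0.23 -0.  ] w -0.04882193647005918 [-0.25  0.34 -0.71]
```

View pics/side6.png

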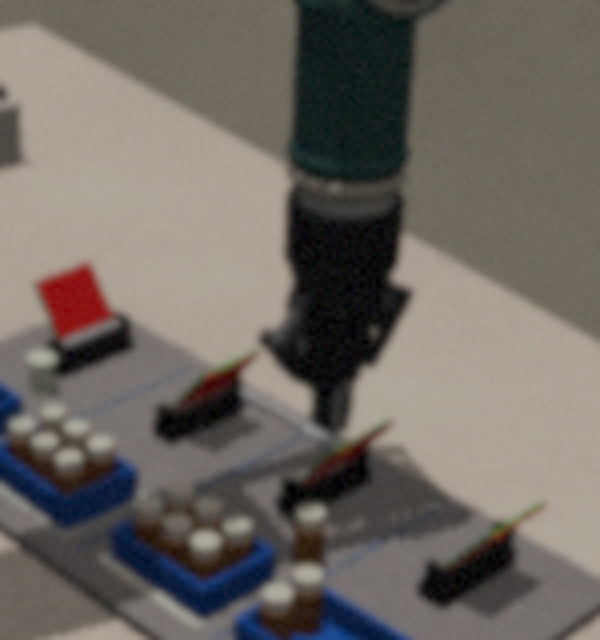

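Tag 3 now shows green. I'll lift, cross over, and come down on the outer side of tag 4.

```bash
python3 -m creep '[{"travel":[-4,-20,-1],"rot":[0,0,0],"grip":255},{"travel":[-4,-45,-1],"rot":[0,0,0],"grip":255},{"travel":[0,-65,-1],"rot":[0,0,0],"grip":255},{"travel":[25,-75,-1],"rot":[0,0,0],"grip":255},{"travel":[60,-75,-1],"rot":[0,0,0],"grip":255},{"travel":[100,-75,-1],"rot":[0,0,0],"grip":255},{"travel":[140,-75,-1],"rot":[0,0,0],"grip":255},{"travel":[170,-75,-1],"rot":[0,0,0],"grip":255},{"travel":[192,-75,-1],"rot":[0,0,0],"grip":255},{"travel":[192,-75,-1],"rot":[0,0,0],"grip":255}]'
python3 - <<'E'
from h import *
go((60,-257),40)
from station import env
w=env.capture("wrist");cv2.imwrite("pics/wrist7.png",w["frame"])
w=env.capture("top");cv2.imwrite("pics/top7.png",w["frame"])
E
```

```text
time_s: 8.35
eef_pos: [626.9, -258.1, 115.7]
eef_rot: [-1.274, 1.098, -1.103]
contact_force: [0.2, 0.2, -0.6]
gripper_width: -0.6
t 8.35 tcp in board [  59.2 -260.1  115.7] tool travel [-3.2 75.7  0.6] toolaxes in board
 [[-0.007  0.003  1.   ]
 [-1.    -0.001 -0.007]
 [ 0.001 -1.     0.003]] rot deg [-0.15 -0.4   0.07] w -0.5988579102223335 [ 0.22  0.22 -0.6 ]
```

View pics/wrist7.png

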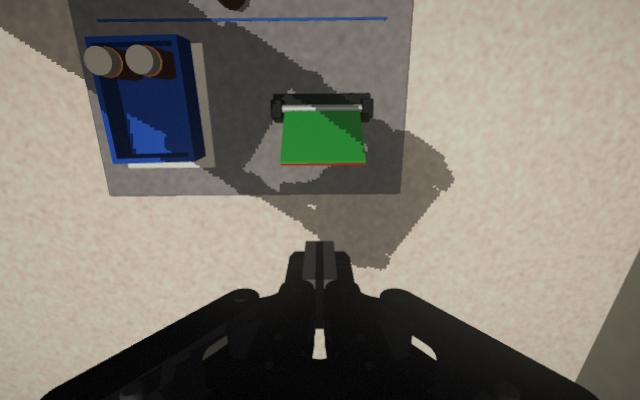

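View pics/top7.png

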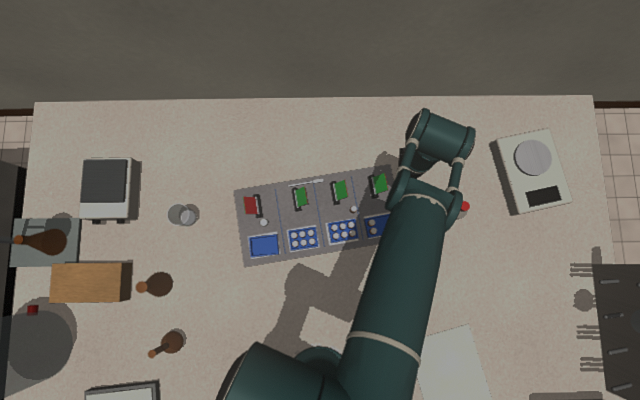

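Tag 3 now shows green and nothing else has moved. The finger stands clear outside tag 4, at y −260 against the tag edge's −228. I'll descend.

```bash
python3 -m creep '[{"travel":[-1,12,1],"rot":[0,0,0],"grip":255},{"travel":[-1,24,1],"rot":[0,0,0],"grip":255},{"travel":[-1,36,1],"rot":[0,0,0],"grip":255},{"travel":[-1,48,1],"rot":[0,0,0],"grip":255},{"travel":[-1,60,1],"rot":[0,0,0],"grip":255},{"travel":[-1,70,1],"rot":[0,0,0],"grip":255},{"travel":[-1,75,1],"rot":[0,0,0],"grip":255},{"travel":[-1,75,1],"rot":[0,0,0],"grip":255},{"travel":[-1,75,1],"rot":[0,0,0],"grip":255},{"travel":[-1,75,1],"rot":[0,0,0],"grip":255}]'
python3 - <<'E'
from h import *
from station import env
go((60,-193),40)
p=env.capture("side");P=env.observe()["eef_pos"]
for d in(11,-26): print(d,((proj(p,[P-[0,0,d]])-[300,100])*4).round(0))
f=p["frame"];cv2.imwrite("pics/side8.png",cv2.resize(f[100:250,300:480],None,fx=4,fy=4,interpolation=2))
E
```

```text
time_s: 9.45
eef_pos: [628.0, -254.2, 41.3]
eef_rot: [-1.273, 1.097, -1.101]
contact_force: [-0.0, -0.1, -0.6]
gripper_width: -0.2
t 9.45 tcp in board [  60.9 -256.4   41.3] tool travel [-63.4   1.3  -1.3] toolaxes in board
 [[-0.005  0.003  1.   ]
 [-1.    -0.    -0.005]
 [ 0.    -1.     0.003]] rot deg [-0.18 -0.31  0.01] w -0.1550356146149193 [-0.04 -0.11 -0.55]
11 [[427. 560.]]
-26 [[435. 512.]]
```

View pics/side8.png

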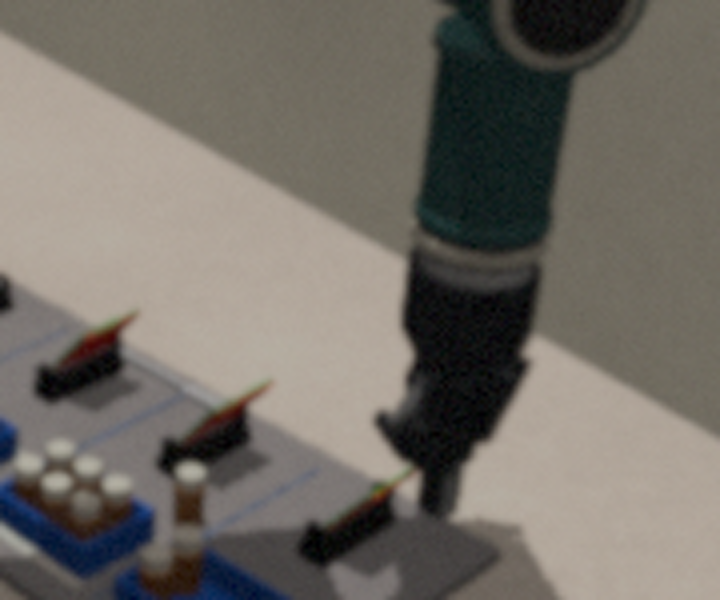

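The tip is at about (437,512), lower than tag 4's free edge and outside it. I'll push toward +y.

```bash
python3 -m creep '[{"travel":[-7,1,-1],"rot":[0,0,0],"grip":255},{"travel":[-14,1,-1],"rot":[0,0,0],"grip":255},{"travel":[-20,1,-1],"rot":[0,0,0],"grip":255},{"travel":[-26,1,-1],"rot":[0,0,0],"grip":255},{"travel":[-32,1,-1],"rot":[0,0,0],"grip":255},{"travel":[-38,1,-1],"rot":[0,0,0],"grip":255},{"travel":[-44,1,-1],"rot":[0,0,0],"grip":255},{"travel":[-50,1,-1],"rot":[0,0,0],"grip":255},{"travel":[-56,1,-1],"rot":[0,0,0],"grip":255},{"travel":[-61,1,-1],"rot":[0,0,0],"grip":255}]'
python3 - <<'E'
from h import *
from station import env
go((60,-193),40)
p=env.capture("side")
f=p["frame"];cv2.imwrite("pics/side9.png",cv2.resize(f[100:250,300:480],None,fx=4,fy=4,interpolation=2))
E
```

```text
time_s: 10.5
eef_pos: [617.9, -193.4, 40.3]
eef_rot: [-1.273, 1.097, -1.101]
contact_force: [0.4, -0.9, -0.6]
gripper_width: 0.4
t 10.5 tcp in board [  60.2 -194.8   40.3] tool travel [-1.8  0.3 -0.2] toolaxes in board
 [[-0.005  0.003  1.   ]
 [-1.    -0.    -0.005]
 [ 0.    -1.     0.003]] rot deg [-0.18 -0.3   0.  ] w 0.3842065794695698 [ 0.38 -0.9  -0.63]
```

View pics/side9.png

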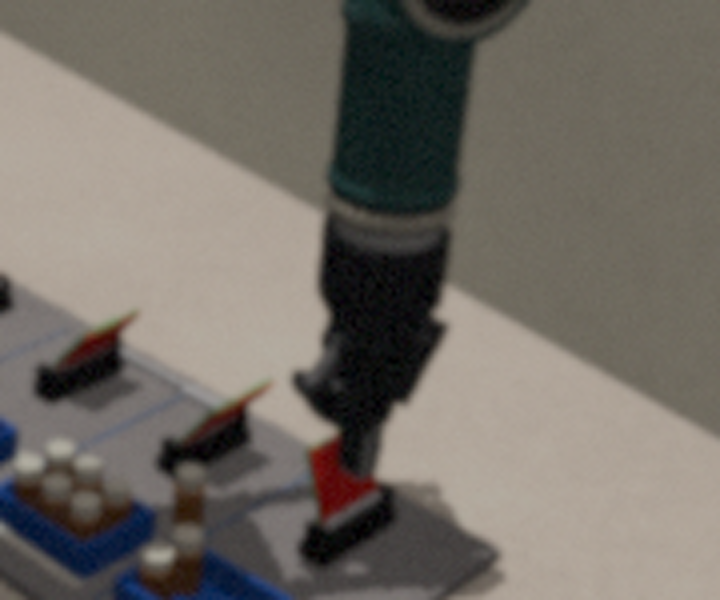

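Tag 4 has gone over to red. I'll retreat a little toward −y, then lift well clear and swing away so the view is open.

```bash
python3 -m creep '[{"travel":[8,-2,0],"rot":[0,0,0],"grip":255},{"travel":[14,-20,0],"rot":[0,0,0],"grip":255},{"travel":[14,-50,0],"rot":[0,0,0],"grip":255},{"travel":[14,-85,0],"rot":[0,0,0],"grip":255},{"travel":[14,-120,0],"rot":[0,0,0],"grip":255},{"travel":[14,-155,0],"rot":[0,0,0],"grip":255},{"travel":[30,-185,0],"rot":[0,0,0],"grip":255},{"travel":[60,-200,0],"rot":[0,0,0],"grip":255},{"travel":[90,-200,0],"rot":[0,0,0],"grip":255},{"travel":[90,-200,0],"rot":[0,0,0],"grip":255}]'
python3 - <<'E'
from h import *
from station import env
for n,(a,b,c,d) in(("top",(150,280,220,420)),("side",(130,280,220,420))):
    p=env.capture(n)
    cv2.imwrite(f"pics/{n}10.png",cv2.resize(p["frame"][a:b,c:d],None,fx=4,fy=4,interpolation=2))
st=env.observe();print(st["time_s"],st["eef_pos"],st["contact_force"])
E
```

```text
time_s: 11.55
eef_pos: [631.0, -286.5, 241.5]
eef_rot: [-1.273, 1.097, -1.106]
contact_force: [0.9, 0.1, -1.3]
gripper_width: 0.4
11.65 [ 630.18041286 -282.88551854  239.87914377] [ 0.39218003  0.27963914 -0.10162418]
```

View pics/top10.png

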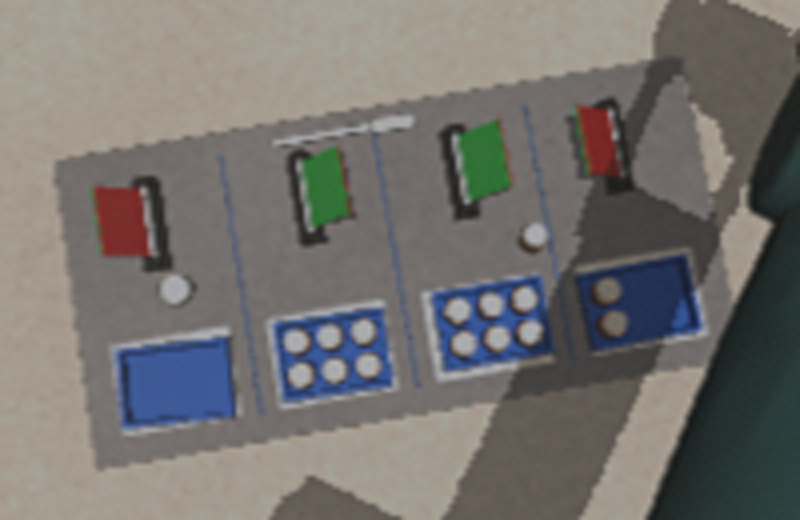

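View pics/side10.png

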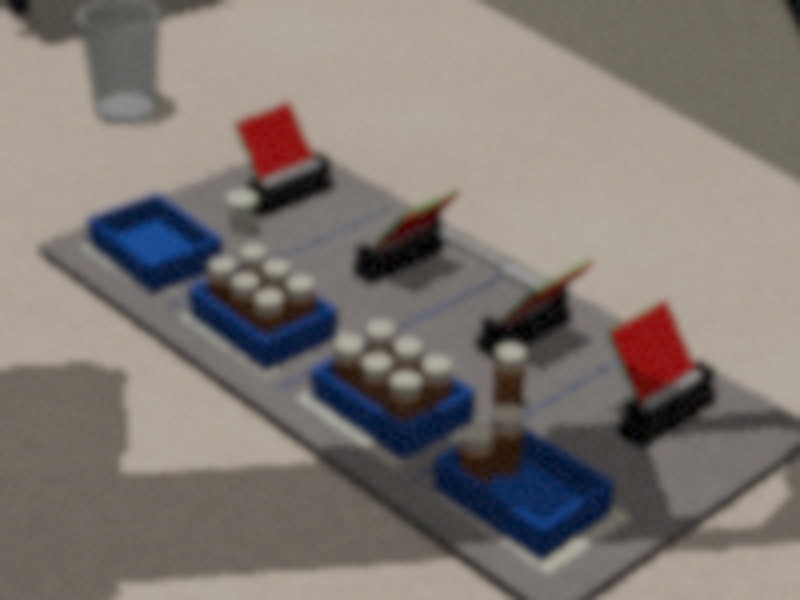

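From the left, the tags now show red, green, green, red against bins empty, full, full, low. The bins, vial, stopper and spatula are at the same pixels as before.

```bash
python3 -c "
from station import env
env.sign_off();print(env.observe()['time_s'])"
```

```text
the job is handed in; nothing more can be done
the job is handed in; nothing more can be done
```

The job is handed in, and only the two full bins now show green. I pushed over the two wrong tags with the shut fingertips:
- **Third place from the robot's left (full bin):** red to green.
- **Fourth place (two-vial bin):** green to red.

**Last checks:** The final top and side pictures show the tags red, green, green, red against bins empty, full, full, low. The bins, spare vial, stopper and spatula look unmoved. I did not check the wash bottle closely after the last move. The arm ended clear of everything at about 11.7 s. The measured forces stayed around 1 N, but I only read them at the end of each move.

**One disagreement:** The fingertip showed about 36 mm higher in the pictures than the reported tool pose gives. Because of that, my first push passed over the third tag without touching it. I measured the offset, lowered the tool to match, and both pushes then worked.

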